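Pack the moulded pot feet and pin the tote shut

ROBOT

A 6-joint arm with a two-finger parallel gripper is mounted at the origin on the work surface. World frame = base frame: x ahead of the robot, y to its left, z up, the work surface at z = 0. Lengths are in m, angles in rad, forces in N, time in s.
With the tool pointing down it reaches from about 0.375 to 0.9 m from the base axis. Payload 3.1 kg.
Tool frame: the origin (TCP) lies on the mounting face of the last link; the fingertips stand 173 mm ahead of it and the grasp point (between the pads) lies 155 mm ahead of it; z points along the fingers, y is the line along which they close (so a half turn about z gives the same grasp; the last joint's range is limited). The gripper opens to 85 mm and grips with 20 to 120 N. Pads are 22 mm wide; open, the fingers measure 114 mm over their backs; the gripper's body (76 mm by 85 mm) begins 54 mm behind the grasp point. The pads swing forward as they close: fully open they stand 13 mm farther back than shut.
Start: joints at [0.933, 0.527, 1.433, -0, 1.181, -0.178], TCP at [0.277, 0.56, 0.405] pointing down, gripper open.
Joint ranges: [-3.08, 3.08], [-0.75, 2.2], [0.22, 2.44], [-1.43, 4.57], [0, 2.65], [-2.85, 2.85]. Speed limits (rad/s): [2.79, 2.79, 3.14, 3.14, 3.14, 3.14].

INTERFACE

Orientations are given as a rotation vector (axis times angle).
In Python, from plant import manip gives the robot as it stands.
- The arm moves only by the shell command python3 -m handwheel 'ROWS' [OPENING] [FORCE]. ROWS is JSON, one flat list of numbers, 4 for each row, row after row: the shift along the tool's x, y, z in mm, then the turn about the tool's z in rad. In form: [dx, dy, dz, roll, dx, dy, dz, roll, ...]. A call has 1 to 8 rows; each row shifts and turns the commanded pose from where the row before left it, along the tool's axes as they then stand; what a row does not reach is not made up. A row lasts 1/8 s, in which the tool goes at most 62.5 mm and 10.7 degrees, less where a joint would pass 70% of its speed; a pose out of reach is approached as far as the arm can. A call with a gripper value outside its range is refused whole. OPENING is the opening, from 0 (shut) to 1 (fully open), set as the call begins (- or left out, the last holds). The fingers move at their own pace and stop on an object; FORCE is the grip in N (left out, the last holds). Time passes only in rows, so rows that do not move let the fingers close. It gives the time, the measured TCP pose, the force, the opening and the grip force at its end, in the units of the state.
- manip.get_obs(): the state, without advancing time (a new reading comes with each control period).
- manip.capture(name): name is "side" or "top" or "wrist"; returns (picture, depth): 480x640x3 uint8, blue, green, red; 480x640 float32, m along the optical axis (not along the pixel's ray), 0 where there is no reading.
- manip.camera_model(name): a dict with "intrinsics" (3x3 intrinsics, pixels), "world_from_camera" (4x4, takes a point from camera to world coordinates); the wrist camera has in their place "T_tool_cam" (4x4, takes a point from camera to tool coordinates, whose origin is the TCP and whose axes are the flange's). Camera axes: x right, y up, looking along -z (the intrinsics and any distortion apply to the point x, -y, -z); pixel columns grow to the right and rows downward; lengths in m; the calibration is good to about 2 mm. A picture is of the moment at which its call begins: read the wrist's pose just before it. camera_model takes no time and is no camera call.
- manip.finish_job(): hands the job in; it is judged then, once.
The state is a dict: "time_s": time; "joint_pos": joint angles; "dq": joint speeds; "effort": joint torques, N m; "ee_pos": TCP position; "tool_rot": TCP orientation; "force": force on the tool from outside, world axes, zero at the start; "wrist_torque": the same for the moment, N m; "finger_gap": opening from 0.0 (shut) to 1.0 (fully open); "finger_force": force on a finger pad.
Only numpy, scipy, OpenCV 4.12 (cv2) and the standard library are available. Lean on these libraries where they do the work, as an engineer would, in place of code of your own. Each camera call takes 0.05 s, during which the arm holds its last target. There are 200 camera calls.

TASK

Collect all the orange pot feet from the press's catch tray into the wooden tote, setting each down inside rather than dropping it from above the rim. Then close the tote's lid fully, without slamming it, and lock it: take the red-headed pin from its stand and push it down through the lid's tab and the bracket under it until the pin is fully home, and let go. Leave the bowl, jar, spray bottle and trowel where they are.

Things in the scene. Friction and masses are not known exactly. Their poses are not given: they have to be found in the camera images.
- tray: catch tray of the blue hand injection press, fixed: shallow metal tray 206 (its x) x 266 (its y) mm, floor 4 mm thick, walls 3 mm thick and 12 mm high over the table; origin on the table under the tray's centre. The press stands on its -y side: a mould block from 240 mm off the centre (90 mm high), an overhanging barrel and arm from 255 mm, up to 460 mm high.
- tote: open-topped wooden tote, fixed: outside 160 (x) x 226 (y) x 70 mm high, walls and floor 8 mm thick (floor top at z = 8 mm); origin on the table under its centre. The lid is hinged along the top of the +x wall; the hasp bracket sticks out from the -x wall.
- lid (a joint): angle of the tote's plywood lid (rad): 0 = shut, 1.57 = upright, at most 2.0. Hinge line along the tote's y, at x = +80, z = 70 mm in the tote's frame. Lid panel 160 (from hinge to free edge) x 226 x 10 mm thick, its underside on the rim when shut (top then at z = 80 mm). The hinge is stiff: the lid stays where it is left, and about 4 N at the free edge moves it.
- tab_hole (a point): centre of the hole in the lid's steel tab, at the tab's upper face. The tab is 40 x 50 x 6 mm and carries on from the middle of the lid's free edge; hole 13 mm in diameter, 180 mm from the hinge line, 20 mm beyond the free edge. With the lid shut the tab's upper face is at z = 76 mm and this point lies straight above bracket_hole.
- bracket_hole (a point): centre of the hole in the tote's fixed steel bracket, at its upper face, 100 mm from the tote's centre towards its -x, z = 62 mm. Bracket 40 x 50 x 6 mm, hole 14 mm in diameter, axis vertical.
- pin: hasp pin: steel shaft 10 mm in diameter, 48 mm long with tapered tip (first 6 mm), and above it a red plastic head 24 mm in diameter, 34 mm high; 82 mm in all, 60 g; origin at the shaft's tip, z along the pin towards the head. Starts upright in the stand, the head resting on top of it (head from 55 to 89 mm over the table). Fully home, the head rests on the lid's tab.
- pin_stand: grey block 60 x 60 x 55 mm high, fixed, with a 13 mm blind hole in the middle of its top; origin at the centre of its underside.
- foot0: orange moulded plastic pot foot: base 56 long (its x) x 28 wide (its y) x 24 high, with a stop 14 long, 28 wide and 12 high on top at the +x end (36 high in all), about 45 g; origin at the centre of its underside, z up. May be absent. Starts lying in the catch tray.
- foot1: orange moulded plastic pot foot: base 56 long (its x) x 28 wide (its y) x 24 high, with a stop 14 long, 28 wide and 12 high on top at the +x end (36 high in all), about 45 g; origin at the centre of its underside, z up. May be absent. Starts lying in the catch tray.
- foot2: orange moulded plastic pot foot: base 56 long (its x) x 28 wide (its y) x 24 high, with a stop 14 long, 28 wide and 12 high on top at the +x end (36 high in all), about 45 g; origin at the centre of its underside, z up. May be absent. Starts lying in the catch tray.
- foot3: orange moulded plastic pot foot: base 56 long (its x) x 28 wide (its y) x 24 high, with a stop 14 long, 28 wide and 12 high on top at the +x end (36 high in all), about 45 g; origin at the centre of its underside, z up. May be absent. Starts lying in the catch tray.
- foot4: orange moulded plastic pot foot: base 56 long (its x) x 28 wide (its y) x 24 high, with a stop 14 long, 28 wide and 12 high on top at the +x end (36 high in all), about 45 g; origin at the centre of its underside, z up. May be absent. Starts lying in the catch tray.
- bowl: bystander: blue ceramic bowl, 90 mm across, 40 mm high; origin under its centre.
- spray: bystander: white plastic spray bottle, 72 mm across, 180 mm high; origin under its centre.
- trowel: bystander: blue plastic trowel 290 mm long, lying along its x, blade to +x; origin near its middle.
- jar: bystander: amber jar, 52 mm across, 70 mm high; origin under its centre.
Mind the look-alikes: they are no part of the job. What is shaped like the foot4 but blue or pink is not meant.

How it is judged:
On the way, in this order (a step that is already met when the one before it is completed fails the run):
1. all the pot feet are in the tote and released (x of foot0 in the frame of tote between -0.074 and 0.074 m and y of foot0 in the frame of tote between -0.107 and 0.107 m and z of foot0 in the frame of tote between -0.002 and 0.06 m and x of foot1 in the frame of tote between -0.074 and 0.074 m and y of foot1 in the frame of tote between -0.107 and 0.107 m and z of foot1 in the frame of tote between -0.002 and 0.06 m and x of foot2 in the frame of tote between -0.074 and 0.074 m and y of foot2 in the frame of tote between -0.107 and 0.107 m and z of foot2 in the frame of tote between -0.002 and 0.06 m and x of foot3 in the frame of tote between -0.074 and 0.074 m and y of foot3 in the frame of tote between -0.107 and 0.107 m and z of foot3 in the frame of tote between -0.002 and 0.06 m and x of foot4 in the frame of tote between -0.074 and 0.074 m and y of foot4 in the frame of tote between -0.107 and 0.107 m and z of foot4 in the frame of tote between -0.002 and 0.06 m and contact force between the fingers and foot0 below 0.1 N and contact force between the fingers and foot1 below 0.1 N and contact force between the fingers and foot2 below 0.1 N and contact force between the fingers and foot3 below 0.1 N and contact force between the fingers and foot4 below 0.1 N), for 0.2 s.
2. the lid is shut (x of foot0 in the frame of tote between -0.074 and 0.074 m and y of foot0 in the frame of tote between -0.107 and 0.107 m and z of foot0 in the frame of tote between -0.002 and 0.06 m and x of foot1 in the frame of tote between -0.074 and 0.074 m and y of foot1 in the frame of tote between -0.107 and 0.107 m and z of foot1 in the frame of tote between -0.002 and 0.06 m and x of foot2 in the frame of tote between -0.074 and 0.074 m and y of foot2 in the frame of tote between -0.107 and 0.107 m and z of foot2 in the frame of tote between -0.002 and 0.06 m and x of foot3 in the frame of tote between -0.074 and 0.074 m and y of foot3 in the frame of tote between -0.107 and 0.107 m and z of foot3 in the frame of tote between -0.002 and 0.06 m and x of foot4 in the frame of tote between -0.074 and 0.074 m and y of foot4 in the frame of tote between -0.107 and 0.107 m and z of foot4 in the frame of tote between -0.002 and 0.06 m and value of joint lid below 0.05 rad), for 0.2 s.
3. the pin is home through the tab and the bracket (value of joint lid below 0.05 rad and horizontal distance between pin and bracket_hole below 0.006 m and horizontal distance between pin and tab_hole below 0.006 m and z of pin in the frame of bracket_hole below -0.028 m and angle between pin's own z axis and vertical below 0.15 rad), for 0.2 s.
At the end, for the whole second after the job is handed in: Every foot present is inside the tote (origin within the walls, under 60 mm over its base), the lid within 0.05 rad of shut, the pin released, at rest, tilted under 0.15 rad, its tip within 6 mm of both hole axes and 28 mm or more below the bracket's upper face (home is 34) (all of step 3 and x of foot0 in the frame of tote between -0.074 and 0.074 m and y of foot0 in the frame of tote between -0.107 and 0.107 m and z of foot0 in the frame of tote between -0.002 and 0.06 m and x of foot1 in the frame of tote between -0.074 and 0.074 m and y of foot1 in the frame of tote between -0.107 and 0.107 m and z of foot1 in the frame of tote between -0.002 and 0.06 m and x of foot2 in the frame of tote between -0.074 and 0.074 m and y of foot2 in the frame of tote between -0.107 and 0.107 m and z of foot2 in the frame of tote between -0.002 and 0.06 m and x of foot3 in the frame of tote between -0.074 and 0.074 m and y of foot3 in the frame of tote between -0.107 and 0.107 m and z of foot3 in the frame of tote between -0.002 and 0.06 m and x of foot4 in the frame of tote between -0.074 and 0.074 m and y of foot4 in the frame of tote between -0.107 and 0.107 m and z of foot4 in the frame of tote between -0.002 and 0.06 m and linear speed of pin below 0.02 m/s and contact force between the fingers and pin below 0.1 N); the robot touches nothing.
It fails at once if a bystander (bowl, jar, spray bottle, trowel) is moved more than 30 mm (distance of any of bowl, spray, trowel, jar from where it was at the start of the episode above 0.03 m).
It fails at once if a pot foot is thrown or dropped from more than about 70 mm (out of the fingers, over 1.2 m/s) ((linear speed of foot0 above 1.2 m/s and contact force between the fingers and foot0 below 0.1 N) or (linear speed of foot1 above 1.2 m/s and contact force between the fingers and foot1 below 0.1 N) or (linear speed of foot2 above 1.2 m/s and contact force between the fingers and foot2 below 0.1 N) or (linear speed of foot3 above 1.2 m/s and contact force between the fingers and foot3 below 0.1 N) or (linear speed of foot4 above 1.2 m/s and contact force between the fingers and foot4 below 0.1 N)).
It fails at once if the lid is slammed (faster than 3 rad/s) (velocity of joint lid below -3 rad/s).
Of foot0, foot1, foot2, foot3, foot4 only 3 to 5 are there at a start; the rules pass over those that are not, and their reading is None.
At some moment in a run one of foot0, foot1, foot2, foot3, foot4 may be knocked a few centimetres aside while the robot is not near it.
It also fails if it takes over 210 s, if anything falls off the work surface, if the arm or the gripper's body presses on something with over 40 N, if the wrist force passes 120 N, or if a joint passes its speed limit or range.

## Working session

There is one attempt and no reset: what is moved stays moved. The work goes in short steps, Python scripts to look and compute and a shell command to move; the robot and the scene stay as the last step left them, time stands still between calls to the robot, and variables do not carry over. Pictures are saved under pics/ and viewed, at most 14 in all, crops included, and the job is handed in when it is done.

```bash
ls; mkdir -p pics; cat > h.py <<'E'
from plant import manip
import numpy as np, cv2
from scipy.spatial.transform import Rotation as R
def T_tool(o=None):
    o=o or manip.get_obs(); T=np.eye(4); T[:3,:3]=R.from_rotvec(o['tool_rot']).as_matrix(); T[:3,3]=o['ee_pos']; return T
def cap(n):
    T=T_tool(); im,d=manip.capture(n); m=manip.camera_model(n)
    W=T@np.array(m['T_tool_cam']) if n=='wrist' else np.array(m['world_from_camera'])
    return im,d,np.array(m['intrinsics']),W
def cloud(d,K,W):
    v,u=np.mgrid[:d.shape[0],:d.shape[1]]
    P=np.stack([(u-K[0,2])/K[0,0]*d,-(v-K[1,2])/K[1,1]*d,-d],-1)
    X=P@W[:3,:3].T+W[:3,3]; X[d==0]=np.nan; return X
E
python3 - <<'E'
from h import *
print(manip.get_obs()); 
for n in('top','side'):
    im,d,K,W=cap(n); cv2.imwrite(f'pics/{n}0.png',im); np.savez(f'{n}0.npz',im=im,d=d,K=K,W=W); print(n,K,W.round(3),{k:v for k,v in manip.camera_model(n).items() if k not in('intrinsics','world_from_camera')})
print(manip.camera_model('wrist'))
E
```

```text
pics
{'time_s': 0.0, 'joint_pos': array([ 9.33472875e-01,  5.28455519e-01,  1.43391332e+00,  5.80653900e-06,
        1.18140511e+00, -1.78516939e-01]), 'dq': array([ 0.00013797, -0.00085301, -0.00187397, -0.00141636, -0.00022795,
       -0.00030048]), 'effort': array([-4.99940088e-04, -4.42362785e+01, -1.78018302e+01, -2.43993163e-04,
        8.54230835e-03,  2.83879416e-05]), 'ee_pos': array([0.27656931, 0.5600857 , 0.40373625]), 'tool_rot': array([-0.71419216, -3.05844027,  0.00314102]), 'force': array([-0.07560327,  0.4576615 ,  0.05550962]), 'wrist_torque': array([-0.00968843, -0.02003406,  0.02111599]), 'finger_force': 0.0, 'finger_gap': 0.998100174518584}
top [[468.97897767   0.         318.63751474]
 [  0.         468.97897767 244.89768961]
 [  0.           0.           1.        ]] [[-0.004  0.994 -0.106  0.429]
 [-1.    -0.006 -0.018 -0.032]
 [-0.018  0.106  0.994  1.135]
 [ 0.     0.     0.     1.   ]] {}
side [[501.37347678   0.         317.91133957]
 [  0.         501.37347678 240.12356129]
 [  0.           0.           1.        ]] [[ 0.982  0.112 -0.149  0.409]
 [-0.186  0.658 -0.73  -0.679]
 [ 0.016  0.745  0.667  0.677]
 [ 0.     0.     0.     1.   ]] {}
{'intrinsics': array([[416.7836652 ,   0.        , 321.08813682],
       [  0.        , 416.7836652 , 248.67553504],
       [  0.        ,   0.        ,   1.        ]]), 'T_tool_cam': array([[-2.64320516e-05,  9.59714354e-01,  2.80977505e-01,
         7.21974981e-02],
       [ 9.99999528e-01, -2.47504657e-04,  9.39455317e-04,
         8.57034284e-04],
       [ 9.71151994e-04,  2.80977397e-01, -9.59713894e-01,
         2.99860070e-02],
       [ 0.00000000e+00,  0.00000000e+00,  0.00000000e+00,
         1.00000000e+00]])}
```

View pics/top0.png

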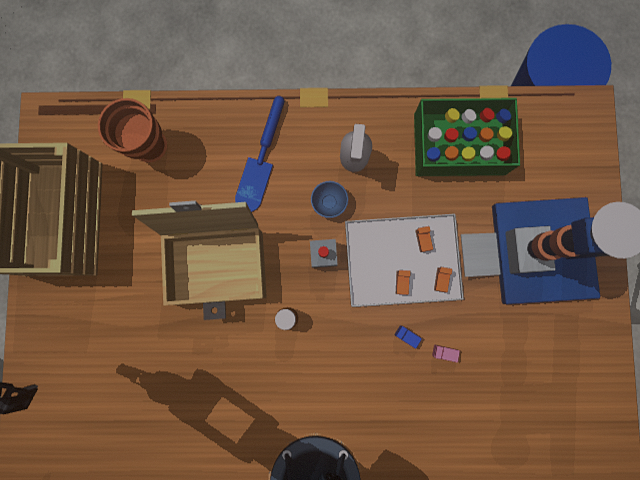

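View pics/side0.png

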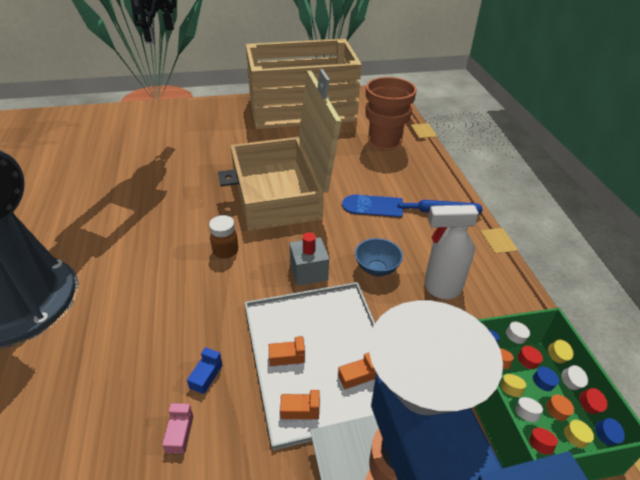

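Orange candidates in the top picture: three feet in the tray at (426,239), (404,282) and (444,279). The look-alikes are the blue block (408,337), the pink block (447,353), the crate caps (470,152), the press rings (552,243) and the terracotta pot (130,130). I choose the three in the tray; next come the measurements and a close crop to check.

```bash
cat >> h.py <<'E'
def feet(im,X,lo=(0,-.6),hi=(.8,.6),zmin=.01,zmax=.3):
    hsv=cv2.cvtColor(im,cv2.COLOR_BGR2HSV)
    m=(hsv[...,0]>4)&(hsv[...,0]<16)&(hsv[...,1]>190)&(hsv[...,2]>110)&(X[...,2]>zmin)&(X[...,2]<zmax)&(X[...,0]>lo[0])&(X[...,0]<hi[0])&(X[...,1]>lo[1])&(X[...,1]<hi[1])
    n,l,s,c=cv2.connectedComponentsWithStats(m.astype(np.uint8))
    out=[]
    for i in range(1,n):
        if s[i,4]<60: continue
        P=X[l==i]; r=cv2.minAreaRect((P[:,:2]*1000).astype(np.float32))
        b=cv2.boxPoints(r); e=max([b[1]-b[0],b[2]-b[1]],key=np.linalg.norm); a=np.degrees(np.arctan2(e[1],e[0]))
        hi_=P[P[:,2]>np.percentile(P[:,2],97)-.006]; lo_=P
        st=(hi_[:,:2].mean(0)-np.array(r[0])/1000)*1000
        out.append((c[i].round(),s[i,4],np.round(r[0],1),np.round(r[1],1),round(a%180,1),st.round(1),np.percentile(P[:,2],[5,50,97]).round(4)))
    return out
E
python3 - <<'E'
from h import *
for n in('top','side'):
    z=np.load(n+'0.npz'); im,d,K,W=[z[k] for k in('im','d','K','W')]; X=cloud(d,K,W)
    print(n); [print(*f) for f in feet(im,X,zmin=.015,zmax=.06)]
    if n=='top':
        for (u,v) in [(426,239),(600,400),(323,252),(215,310),(255,298),(350,300),(457,300),(345,226),(455,217),(331,200),(286,319),(185,207),(355,150)]: print((u,v),X[v,u].round(4))
        hsv=cv2.cvtColor(im,cv2.COLOR_BGR2HSV)
        red=((hsv[...,0]<4)|(hsv[...,0]>175))&(hsv[...,1]>150)&(X[...,2]>.06)&(X[...,2]<.12); red[:,:300]=0; red[:,345:]=0
        print('pin top',np.nanmedian(X[red&(X[...,2]>.08)],0),red.sum())
        # tote
        hh,ww=im.shape[:2]; v,u=np.mgrid[:hh,:ww]; roi=(u>155)&(u<270)&(v>195)&(v<325)
        rim=roi&(abs(X[...,2]-.07)<.006); rim&=hsv[...,1]>60
        r=cv2.minAreaRect((X[rim][:,:2]*1000).astype(np.float32)); print('rim',r,rim.sum())
        br=roi&(abs(X[...,2]-.062)<.006)&(hsv[...,1]<60)&(v>295); print('br',X[br].mean(0),br.sum(),cv2.minAreaRect((X[br][:,:2]*1000).astype(np.float32)))
        hole=(u>200)&(u<225)&(v>300)&(v<320)
        print(hsv[303:318,205:225,2])
        cv2.imwrite('pics/crop1.png',np.hstack([cv2.resize(im[195:325,130:280],(400,346)),cv2.resize(im[225:310,390:460][:,:],(285,346))]))
E
```

```text
top
(426, 239) [ 0.5595 -0.2673  0.0252]
(600, 400) [ 0.1824 -0.6657 -0.001 ]
(323, 252) [ 0.5241 -0.0231  0.0896]
(215, 310) [0.3937 0.238  0.0022]
(255, 298) [ 4.219e-01  1.422e-01 -1.000e-04]
(350, 300) [ 0.4162 -0.0867 -0.0018]
(457, 300) [ 0.4151 -0.3416  0.0025]
(345, 226) [ 0.5946 -0.0762  0.0076]
(455, 217) [ 0.6144 -0.3418  0.0099]
(331, 200) [ 0.6597 -0.0427  0.0043]
(286, 319) [0.3751 0.061  0.0708]
(185, 207) [0.5996 0.2432 0.2419]
(355, 150) [ 0.7303 -0.0921  0.1775]
pin top [ 0.52622169 -0.02314903  0.08901394] 83
rim ((495.877685546875, 234.21469116210938), (163.14694213867188, 228.2575225830078), 4.198009967803955) 1316
br [0.39543968 0.22609629 0.06194844] 318 ((395.49444580078125, 225.95010375976562), (37.32833480834961, 48.81570816040039), 4.454163074493408)
[[ 62  64  56  56  58  59  63  66  67  67  67  68  66  65  71  71  70  70
   69  62]
 [ 68  70  71  68  67  69  69  70  70  68  69  69  71  69  68  69  70  72
   70  64]
 [ 70  69  70  71  69  72  72  67  69  69  70  68  71  69  69  70  71  72
   72  67]
 [ 70  69  70  70  70  68  70  71  64  64  66  68  72  75
[... 268 characters left out ...]
 74
   70  74]
 [ 66  69  69  69  69  65  49 130 130 125 127 132  85  70  73  75  74  73
   73  76]
 [ 68  69  69  67  70  68  44 132 132 130 128 137  81  71  73  70  74  73
   74  73]
 [ 68  68  69  69  67  67  53  93 117 136 139 112  71  69  72  72  70  70
   72  74]
 [ 68  70  70  69  68  70  68  63  72  94  98  75  73  72  71  69  71  73
   72  72]
 [ 67  70  71  67  69  68  72  69  63  63  65  68  73  73  69  74  70  68
   69  73]
 [ 68  69  70  71  69  70  71  70  71  69  69  68  73  72  72  69  71  72
   74  72]
 [ 64  67  67  68  66  69  71  71  71  72  71  71  69  70  70  71  70  73
   73  72]
 [ 65  67  65  69  65  70  70  69  71  71  70  70  68  70  69  67  67  70
   72  73]]
side
```

View pics/crop1.png

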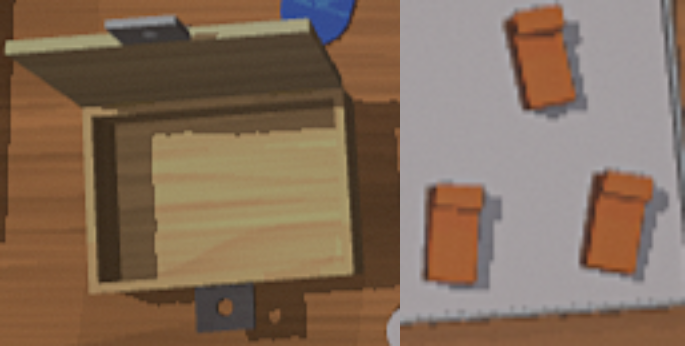

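The crop confirms three orange feet, each with its stop at the image-top (+x) end. The open tote and the bracket hole at about (214,310) are also clear. My colour thresholds missed the feet, so I'll relax them.

```bash
sed -i 's/>190)&(hsv\[...,2\]>110)/>140)\&(hsv[...,2]>60)/; s/>4)&(hsv\[...,0\]<16)/>=2)\&(hsv[...,0]<18)/' h.py
python3 - <<'E'
from h import *
for n in('top','side'):
    z=np.load(n+'0.npz'); im,d,K,W=[z[k] for k in('im','d','K','W')]; X=cloud(d,K,W)
    if n=='top': print(cv2.cvtColor(im,cv2.COLOR_BGR2HSV)[239,426])
    print(n); [print(*f) for f in feet(im,X,(.4,-.36),(.63,-.06),zmin=.012,zmax=.06)]
z=np.load('top0.npz'); K,W=z['K'],z['W']
for u,v,zz in((214.3,309.5,.062),(347,223,.012),(457,214,.012),(463,299,.012),(352,305,.012)):
    r=W[:3,:3]@np.array([(u-K[0,2])/K[0,0],-(v-K[1,2])/K[1,1],-1]); print(u,v,(W[:3,3]+r*(zz-W[2,3])/r[2]).round(4))
T=T_tool(); print(T.round(3))
E
```

```text
[ 12 174 160]
top
[425. 239.] 266 [ 559.7 -263. ] [53.9 27.6] 12.9 [20.8  3.3] [0.0242 0.0287 0.0423]
[443. 279.] 294 [ 463.6 -303.9] [28.7 53.6] 170.2 [20.9 -2.9] [0.0237 0.0285 0.0422]
[403. 282.] 275 [ 457.7 -209. ] [26.9 51.4] 178.5 [20.9 -1.3] [0.0251 0.0289 0.0422]
side
[287. 352.] 726 [ 458.2 -211.1] [28.9 53.7] 175.5 [20.  -2.8] [0.0152 0.0281 0.0408]
[357. 372.] 725 [ 557.4 -265.5] [51.9 28.5] 9.9 [18.7  3.6] [0.0152 0.0278 0.0402]
[300. 405.] 887 [ 463.9 -305.2] [28.7 53.2] 169.4 [19.8 -5. ] [0.0154 0.0281 0.0412]
214.3 309.5 [0.3966 0.2253 0.062 ]
347 223 [ 0.6013 -0.0809  0.012 ]
457 214 [ 0.6213 -0.3463  0.012 ]
463 299 [ 0.4175 -0.3532  0.012 ]
352 305 [ 0.4045 -0.0906  0.012 ]
[[-0.897  0.443 -0.001  0.277]
 [ 0.443  0.897 -0.002  0.56 ]
 [ 0.    -0.002 -1.     0.404]
 [ 0.     0.     0.     1.   ]]
```

```bash
cat >> h.py <<'E'
def plan(*wp):
    "waypoints (x,y,z grasp pt, tool-y yaw deg): roll first, then shift in rolled axes"
    T=T_tool()
    p=T[:3,3]+T[:3,:3]@[0,0,.155]; yaw=np.degrees(np.arctan2(T[1,1],T[0,1])); o=manip.get_obs()
    print('now grasp',p.round(4),'yaw',yaw.round(2),'t',round(o['time_s'],2),'gap',round(o['finger_gap'],3),'F',np.round(o['force'],1),'ff',round(float(o['finger_force']),1),'j6',round(o['joint_pos'][5],2))
    Rc=T[:3,:3]
    for x,y,z,w in wp:
        r=-((w-yaw+180)%360-180); Rc=Rc@R.from_euler('z',r,degrees=True).as_matrix()
        d=Rc.T@(np.array([x,y,z])-p)*1000
        print('roll',np.radians(r).round(3),'shift',d.round(1),'len',np.linalg.norm(d).round()); p=np.array([x,y,z]); yaw=w
E
cat > p.py <<'E'
import sys; from h import *
a=list(map(float,sys.argv[1:])); plan(*[a[i:i+4] for i in range(0,len(a),4)])
E
python3 p.py .45 .2 .17 87 .456 -.210 .17 87 .456 -.210 .026 87
```

```text
now grasp [0.2764 0.5599 0.2488] yaw 63.71 t 0.1 gap 1.002 F [-0.2  0.3 -0.9] ff 0.0 j6 -0.18
roll -0.406 shift [-192.3 -350.2   79.2] len 407.0
roll -0.0 shift [ -27.4 -409.1    0.6] len 410.0
roll -0.0 shift [ -0.2   0.2 144. ] len 144.0
```

```bash
python3 -m handwheel '[0,0,0,-0.135,0,0,0,-0.136,0,0,0,-0.135,-24,-44,10,0,-24,-44,10,0,-24,-44,10,0,-24,-44,10,0,-24,-44,10,0]' 1 40
python3 -m handwheel '[-24,-44,10,0,-24,-44,10,0,-24,-42,9,0,-3,-50,0,0,-4,-50,0,0,-3,-50,0,0,-4,-50,0,0,-3,-50,0,0]'
python3 -m handwheel '[-4,-50,0,0,-3,-50,0,0,-3,-50,0,0,0,0,0,0,0,0,0,0]'
python3 - <<'E'
from h import *
im,d,K,W=cap('top'); X=cloud(d,K,W); [print(*f) for f in feet(im,X,(.4,-.36),(.63,-.06),zmin=.012,zmax=.06)]
im,d,K,W=cap('wrist'); X=cloud(d,K,W); cv2.imwrite('pics/w1.png',im); [print(*f) for f in feet(im,X,(.4,-.36),(.63,-.06),zmin=.012,zmax=.06)]
E
python3 p.py .456 -.210 .17 87 .456 -.210 .026 87
```

```text
time_s: 1.1
ee_pos: [0.3854, 0.3329, 0.3542]
tool_rot: [-0.082, -3.14, 0.0]
force: [0.6, -0.5, 0.8]
finger_gap: 1.002
finger_force: 0.0
time_s: 2.1
ee_pos: [0.4537, -0.0515, 0.3256]
tool_rot: [0.083, 3.14, 0.0]
force: [0.4, -0.4, -0.3]
finger_gap: 0.997
finger_force: 0.0
time_s: 2.72
ee_pos: [0.4554, -0.1998, 0.3253]
tool_rot: [-0.084, -3.139, -0.002]
force: [-0.8, 0.4, -0.2]
finger_gap: 1.001
finger_force: 0.0
[422. 231.] 87 [ 579.4 -257.7] [17.9 32.8] 125.0 [ 0.9 -0.9] [0.0231 0.0389 0.0437]
[303. 246.] 1264 [ 453.5 -207.9] [26.9 47.4] 176.1 [19.1 -1.8] [0.02   0.0287 0.0405]
[173. 261.] 2268 [ 463.5 -301.7] [28.2 55.6] 169.3 [17.1 -0.5] [0.0149 0.0284 0.0405]
[248. 379.] 1951 [ 559.4 -261.5] [57.1 28.1] 10.9 [16.4  4.9] [0.0143 0.0281 0.0404]
now grasp [ 0.4553 -0.1986  0.1704] yaw 87.04 t 2.83 gap 0.997 F [0.8 0.6 0. ] ff 0.0 j6 -2.16
roll 0.001 shift [ -1.3 -11.3   0.4] len 11.0
roll -0.0 shift [ -0.2  -0.2 144. ] len 144.0
```

```bash
python3 -m handwheel '[0,-11,0,0,0,0,40,0,0,0,40,0,0,0,35,0,0,0,20,0,0,0,9,0,0,0,0,0,0,0,0,0]' 1 40
python3 -m handwheel '[0,0,0,0,0,0,0,0,0,0,0,0,0,0,0,0,0,0,0,0]' 0 40
python3 -m handwheel '[0,0,-20,0,0,0,-40,0,0,0,-40,0,0,0,-40,0,0,0,0,0]'
python3 p.py .476 -.02 .166 94.2 .48622 .1787 .166 94.2 .48622 .1787 .033 94.2
```

```text
time_s: 3.82
ee_pos: [0.4556, -0.2113, 0.1825]
tool_rot: [0.082, 3.139, -0.002]
force: [0.2, -0.1, 0.4]
finger_gap: 1.0
finger_force: 0.0
time_s: 4.45
ee_pos: [0.4554, -0.2112, 0.1822]
tool_rot: [0.083, 3.14, -0.001]
force: [-0.3, -0.2, 6.0]
finger_gap: 0.321
finger_force: 41.1
time_s: 5.08
ee_pos: [0.456, -0.2116, 0.3243]
tool_rot: [0.083, 3.135, -0.006]
force: [0.6, 0.8, -0.2]
finger_gap: 0.319
finger_force: 40.5
now grasp [ 0.4568 -0.2122  0.1693] yaw 86.98 t 5.08 gap 0.319 F [ 0.6  0.8 -0.2] ff 40.5 j6 -2.18
roll -0.126 shift [-33.2 190.3   2.6] len 193.0
roll -0.0 shift [-24.7 197.4  -0.8] len 199.0
roll -0.0 shift [  0.7   0.6 133. ] len 133.0
```

```bash
python3 -m handwheel '[0,0,0,-0.126,-8,48,0,0,-8,48,1,0,-8,47,1,0,-9,47,0,0,-6,50,0,0,-6,49,0,0,-6,49,0,0]'
python3 -m handwheel '[-6,49,0,0,0,0,0,0,0,0,0,0]'
python3 p.py .48622 .1787 .166 94.2 .48622 .1787 .0335 94.2
```

```text
time_s: 6.08
ee_pos: [0.4809, 0.1313, 0.3182]
tool_rot: [0.115, -3.137, 0.0]
force: [0.2, 0.2, -0.0]
finger_gap: 0.318
finger_force: 40.5
time_s: 6.45
ee_pos: [0.4833, 0.1788, 0.3185]
tool_rot: [0.116, -3.137, 0.001]
force: [-0.4, -0.6, -0.2]
finger_gap: 0.318
finger_force: 40.5
now grasp [0.4828 0.1787 0.1635] yaw 94.24 t 6.45 gap 0.318 F [-0.4 -0.6 -0.2] ff 40.5 j6 -1.51
roll 0.001 shift [-3.4 -0.2 -2.5] len 4.0
roll -0.0 shift [-4.000e-01  1.000e-01  1.325e+02] len 132.0
```

```bash
python3 -m handwheel '[-3,0,40,0,0,0,40,0,0,0,30,0,0,0,14,0,0,0,6,0,0,0,0,0,0,0,0,0]'
python3 -m handwheel '[0,0,0,0,0,0,0,0,0,0,0,0]' 0.5
python3 -m handwheel '[0,0,-30,0,0,0,-40,0,0,0,-40,0,0,0,-30,0]'
python3 - <<'E'
from h import *
im,d,K,W=cap('top'); X=cloud(d,K,W); [print(*f) for f in feet(im,X,(.4,-.36),(.63,-.06),zmin=.012,zmax=.06)]
E
python3 p.py .46 -.02 .170 80 .463 -.303 .17 80 .463 -.303 .0265 80
```

```text
time_s: 7.32
ee_pos: [0.4872, 0.1792, 0.1907]
tool_rot: [-0.115, 3.138, 0.0]
force: [0.1, -0.4, -0.4]
finger_gap: 0.318
finger_force: 40.5
time_s: 7.7
ee_pos: [0.4867, 0.1814, 0.1913]
tool_rot: [-0.113, 3.137, 0.005]
force: [-1.8, 12.5, 5.8]
finger_gap: 0.498
finger_force: 0.0
time_s: 8.2
ee_pos: [0.4868, 0.1794, 0.3323]
tool_rot: [-0.116, 3.136, 0.0]
force: [-0.3, 0.0, 0.6]
finger_gap: 0.498
finger_force: 0.0
[425. 239.] 267 [ 559.8 -263.4] [53.7 28.1] 11.2 [20.7  3.9] [0.0244 0.0289 0.0423]
[443. 279.] 285 [ 463.6 -303.4] [28.4 53.6] 169.8 [20.8 -3.8] [0.0244 0.0286 0.0421]
now grasp [0.4892 0.1799 0.1805] yaw 94.24 t 8.25 gap 0.5 F [-0.2 -0.4  2.9] ff 0.0 j6 -1.51
roll 0.248 shift [  -5.9 -202.    10. ] len 202.0
roll -0.0 shift [ -52.1 -278.2   -0.3] len 283.0
roll -0.0 shift [  1.3  -0.4 143.5] len 144.0
```

```bash
python3 -m handwheel '[0,0,0,0.124,0,0,0,0.124,-2,-50,3,0,-1,-50,3,0,-1,-50,3,0,-2,-52,1,0,-9,-47,0,0,-9,-47,0,0]' 1
python3 -m handwheel '[-9,-46,0,0,-9,-46,0,0,-8,-46,0,0,-8,-46,0,0,0,0,0,0,0,0,0,0]'
python3 p.py .463 -.3035 .17 80 .463 -.3035 .0265 80
```

```text
time_s: 9.25
ee_pos: [0.4587, -0.1179, 0.3202]
tool_rot: [0.274, 3.128, -0.001]
force: [0.9, 0.7, -0.1]
finger_gap: 0.997
finger_force: 0.0
time_s: 10.0
ee_pos: [0.46, -0.303, 0.3197]
tool_rot: [-0.275, -3.129, -0.002]
force: [0.3, 1.1, -0.2]
finger_gap: 1.001
finger_force: 0.0
now grasp [ 0.4599 -0.3028  0.1647] yaw 79.96 t 10.0 gap 1.001 F [ 0.3  1.1 -0.2] ff 0.0 j6 -2.18
roll -0.001 shift [-3.2 -0.1 -5.3] len 6.0
roll -0.0 shift [-1.000e-01 -1.000e-01  1.435e+02] len 144.0
```

```bash
python3 -m handwheel '[-3,0,35,0,0,0,40,0,0,0,34,0,0,0,20,0,0,0,9,0,0,0,0,0,0,0,0,0]' 1 40
python3 -m handwheel '[0,0,0,0,0,0,0,0,0,0,0,0,0,0,0,0,0,0,0,0]' 0 40
python3 -m handwheel '[0,0,-20,0,0,0,-40,0,0,0,-40,0,0,0,-40,0,0,0,0,0]'
python3 p.py .46 -.02 .166 94.2 .4830 .2285 .166 94.2 .4830 .2285 .0335 94.2
```

```text
time_s: 10.88
ee_pos: [0.4638, -0.3039, 0.1827]
tool_rot: [0.273, 3.128, -0.002]
force: [-0.4, -0.2, 0.2]
finger_gap: 1.0
finger_force: 0.0
time_s: 11.5
ee_pos: [0.4635, -0.3043, 0.1821]
tool_rot: [0.274, 3.129, -0.001]
force: [0.3, -0.2, 4.7]
finger_gap: 0.319
finger_force: 41.2
time_s: 12.12
ee_pos: [0.4641, -0.3046, 0.3245]
tool_rot: [0.274, 3.124, -0.007]
force: [-0.1, 0.7, -0.7]
finger_gap: 0.316
finger_force: 40.6
now grasp [ 0.4649 -0.3054  0.1695] yaw 79.99 t 12.12 gap 0.316 F [-0.1  0.7 -0.7] ff 40.6 j6 -2.18
roll -0.248 shift [-16.  285.    2.1] len 285.0
roll -0.0 shift [-41.1 246.1  -1.1] len 250.0
roll -0.0 shift [  0.6   0.7 132.5] len 132.0
```

```bash
python3 -m handwheel '[0,0,0,-0.124,0,0,0,-0.124,-3,48,0,0,-3,48,0,0,-3,48,0,0,-3,48,0,0,-2,47,0,0,-2,46,0,0]'
python3 -m handwheel '[-8,50,0,0,-8,49,0,0,-8,49,0,0,-9,49,0,0,-8,49,0,0,0,0,0,0,0,0,0,0]'
python3 p.py .4830 .2285 .166 94.2 .4830 .2285 .0345 94.2
```

```text
time_s: 13.12
ee_pos: [0.4578, -0.0171, 0.3204]
tool_rot: [0.114, -3.137, -0.002]
force: [0.5, 0.1, -1.1]
finger_gap: 0.318
finger_force: 40.6
time_s: 14.0
ee_pos: [0.4807, 0.2294, 0.3205]
tool_rot: [0.116, -3.136, 0.002]
force: [-0.1, 0.3, -0.1]
finger_gap: 0.316
finger_force: 40.6
now grasp [0.4802 0.2292 0.1655] yaw 94.24 t 14.0 gap 0.316 F [-0.1  0.3 -0.1] ff 40.6 j6 -1.41
roll 0.001 shift [-2.7 -0.9 -0.6] len 3.0
roll -0.0 shift [-4.000e-01  1.000e-01  1.315e+02] len 132.0
```

```bash
python3 -m handwheel '[-3,-1,40,0,0,0,40,0,0,0,30,0,0,0,14,0,0,0,6,0,0,0,0,0,0,0,0,0]'
python3 -m handwheel '[0,0,0,0,0,0,0,0,0,0,0,0]' 0.44
python3 -m handwheel '[0,0,-30,0,0,0,-40,0,0,0,-40,0,0,0,-30,0]'
python3 - <<'E'
from h import *
im,d,K,W=cap('top'); X=cloud(d,K,W); [print(*f) for f in feet(im,X,(.4,-.36),(.63,-.06),zmin=.012,zmax=.06)]
E
python3 p.py .46 -.02 .170 101.5 .5585 -.2635 .17 101.5 .5585 -.2635 .0265 101.5
```

```text
time_s: 14.88
ee_pos: [0.4849, 0.2289, 0.1927]
tool_rot: [-0.115, 3.138, 0.001]
force: [0.2, 0.0, -0.1]
finger_gap: 0.32
finger_force: 40.6
time_s: 15.25
ee_pos: [0.4845, 0.229, 0.192]
tool_rot: [-0.115, 3.139, 0.0]
force: [0.3, -0.5, 0.7]
finger_gap: 0.439
finger_force: 0.0
time_s: 15.75
ee_pos: [0.4845, 0.229, 0.3335]
tool_rot: [-0.115, 3.138, 0.001]
force: [0.7, 0.6, -1.1]
finger_gap: 0.44
finger_force: 0.0
[425. 239.] 265 [ 559.8 -263.3] [53.7 27.7] 11.4 [20.6  3.6] [0.0247 0.0289 0.0419]
now grasp [0.4867 0.2296 0.1818] yaw 94.21 t 15.8 gap 0.44 F [0.6 0.4 1.9] ff 0.0 j6 -1.41
roll -0.127 shift [  76.  -239.3   11.1] len 251.0
roll -0.0 shift [ -48.  -258.2    0.3] len 263.0
roll -0.0 shift [  1.2  -0.  143.5] len 144.0
```

```bash
python3 -m handwheel '[0,0,0,-0.127,15,-48,2,0,15,-48,2,0,15,-48,2,0,16,-48,2,0,15,-47,3,0,-9,-52,0,0,-9,-52,0,0]' 1
python3 -m handwheel '[-10,-52,0,0,-10,-51,0,0,-10,-51,0,0,0,0,0,0,0,0,0,0]'
python3 p.py .5585 -.2635 .17 101.5 .5585 -.2635 .0265 101.5
```

```text
time_s: 16.8
ee_pos: [0.4958, -0.1204, 0.3205]
tool_rot: [0.313, -3.126, -0.001]
force: [0.8, -0.1, -1.2]
finger_gap: 0.993
finger_force: 0.0
time_s: 17.42
ee_pos: [0.5552, -0.2632, 0.3199]
tool_rot: [0.313, -3.124, -0.003]
force: [-0.6, 0.1, 0.4]
finger_gap: 0.994
finger_force: 0.0
now grasp [ 0.5549 -0.2629  0.1649] yaw 101.45 t 17.43 gap 0.994 F [-0.6  0.1  0.4] ff 0.0 j6 -2.4
roll -0.001 shift [-3.4 -1.3 -5.1] len 6.0
roll -0.0 shift [ -0.2  -0.3 143.5] len 144.0
```

```bash
python3 - <<'E'
from h import *
im,d,K,W=cap('top'); X=cloud(d,K,W); cv2.imwrite('pics/tote1.png',cv2.resize(im[190:330,120:280],(640,560)))
[print(*f) for f in feet(im,X,(.42,.12),(.58,.36),zmin=.012,zmax=.06)]
E
```

```text
[238. 269.] 298 [490.  178.6] [54.2 28.3] 4.5 [21.   1.1] [0.0247 0.0323 0.0465]
[217. 271.] 310 [485.5 227.9] [54.  28.6] 5.2 [21.1  1.1] [0.0241 0.0316 0.0461]
```

View pics/tote1.png

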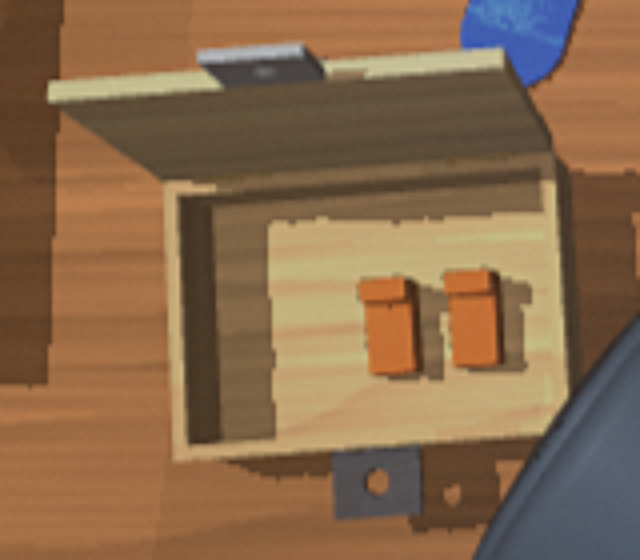

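Two feet stand flat in the tote, at crop positions (390,325) and (473,318), with free space to the left. Now the third.

```bash
python3 -m handwheel '[-4,-1,35,0,0,0,40,0,0,0,34,0,0,0,20,0,0,0,9,0,0,0,0,0,0,0,0,0]' 1 40
python3 -m handwheel '[0,0,0,0,0,0,0,0,0,0,0,0,0,0,0,0,0,0,0,0]' 0 40
python3 -m handwheel '[0,0,-20,0,0,0,-40,0,0,0,-40,0,0,0,-40,0,0,0,0,0]'
python3 p.py .46 -.02 .166 94.2 .480 .281 .166 94.2 .480 .281 .0335 94.2
```

```text
time_s: 18.35
ee_pos: [0.5605, -0.2642, 0.1839]
tool_rot: [-0.314, 3.124, -0.002]
force: [-0.2, 0.3, 1.2]
finger_gap: 0.996
finger_force: 0.0
time_s: 18.98
ee_pos: [0.5602, -0.2641, 0.1831]
tool_rot: [-0.314, 3.125, -0.001]
force: [-0.0, -0.9, 3.9]
finger_gap: 0.319
finger_force: 41.0
time_s: 19.6
ee_pos: [0.5609, -0.2644, 0.3275]
tool_rot: [-0.314, 3.119, -0.009]
force: [-0.6, 0.6, -0.4]
finger_gap: 0.319
finger_force: 40.5
now grasp [ 0.562  -0.2652  0.1725] yaw 101.48 t 19.6 gap 0.319 F [-0.6  0.6 -0.4] ff 40.5 j6 -2.39
roll 0.127 shift [ 83.8 252.1   4.5] len 266.0
roll -0.0 shift [-42.  298.7  -1.4] len 302.0
roll -0.0 shift [  0.9   0.7 132.5] len 132.0
```

```bash
python3 -m handwheel '[0,0,0,0.127,17,50,1,0,17,50,1,0,17,50,1,0,17,51,1,0,16,51,0,0,-7,50,0,0,-7,50,0,0]'
python3 -m handwheel '[-7,50,0,0,-7,50,0,0,-7,50,0,0,-7,49,0,0,0,0,0,0,0,0,0,0]'
python3 p.py .480 .281 .166 94.2 .480 .281 .0325 94.2
```

```text
time_s: 20.6
ee_pos: [0.4636, 0.0835, 0.3183]
tool_rot: [0.114, -3.138, -0.0]
force: [0.6, 0.2, -0.2]
finger_gap: 0.314
finger_force: 40.5
time_s: 21.35
ee_pos: [0.4771, 0.2822, 0.318]
tool_rot: [0.116, -3.137, 0.002]
force: [-1.0, 0.3, -0.5]
finger_gap: 0.318
finger_force: 40.5
now grasp [0.4767 0.282  0.163 ] yaw 94.24 t 21.35 gap 0.318 F [-1.   0.3 -0.5] ff 40.5 j6 -1.31
roll 0.001 shift [-3.2 -1.2 -3. ] len 5.0
roll -0.0 shift [-3.000e-01  1.000e-01  1.335e+02] len 134.0
```

```bash
python3 -m handwheel '[-3,-1,40,0,0,0,40,0,0,0,30,0,0,0,14,0,0,0,6,0,0,0,0,0,0,0,0,0]'
python3 -m handwheel '[0,0,0,0,0,0,0,0,0,0,0,0]' 0.44
python3 -m handwheel '[0,0,-30,0,0,0,-40,0,0,0,-40,0,0,0,-50,0,0,0,-50,0,0,0,-50,0,0,0,-25,0,0,0,0,0]'
python3 - <<'E'
from h import *
for n in ('top','wrist'):
    im,d,K,W=cap(n); X=cloud(d,K,W); cv2.imwrite(f'pics/{n}2.png',im); print(n)
    [print(*f) for f in feet(im,X,(.40,-.36),(.63,.38),zmin=.008,zmax=.06)]
t=np.radians(4.2); A=np.array([[np.cos(t),-np.sin(t)],[np.sin(t),np.cos(t)]]); c=np.array([.4959,.2342])
for x in(.165,.125): print((c+A@[x,-.072]).round(4))
p=(c+A@[.165,-.072]); plan((p[0],p[1],.32,94.2),(p[0],p[1],.213,94.2))
E
```

```text
time_s: 22.22
ee_pos: [0.4813, 0.2818, 0.1898]
tool_rot: [-0.115, 3.138, 0.001]
force: [-0.3, 0.4, -0.6]
finger_gap: 0.314
finger_force: 40.5
time_s: 22.6
ee_pos: [0.4809, 0.2818, 0.189]
tool_rot: [-0.115, 3.139, 0.0]
force: [0.7, -0.2, 0.2]
finger_gap: 0.433
finger_force: 0.0
time_s: 23.6
ee_pos: [0.481, 0.2819, 0.4759]
tool_rot: [-0.115, 3.134, 0.002]
force: [-0.3, -0.1, 0.3]
finger_gap: 0.443
finger_force: 0.0
top
[238. 269.] 296 [490.  178.5] [55.1 28.6] 4.4 [20.8  0.7] [0.0262 0.0324 0.0462]
[217. 271.] 310 [485.  230.7] [55. 34.] 5.3 [21.6 -1.7] [0.018  0.0321 0.046 ]
[195. 273.] 309 [481.5 284. ] [55.6 35.2] 4.1 [21.4 -1.8] [0.0274 0.0323 0.0458]
wrist
[225. 202.] 503 [487.6 177.4] [52.3 36.9] 2.2 [17.7  9.6] [0.0111 0.0309 0.0441]
[272. 201.] 341 [483.2 228.4] [51.7 32.2] 4.4 [17.4  5.9] [0.012  0.0321 0.0442]
[321. 173.] 82 [455.5 280.3] [ 4.5 28.3] 95.8 [-1.5  1.8] [0.0112 0.0221 0.0322]
[317. 215.] 154 [488.4 278.5] [25.8 29.2] 110.8 [7.4 5.4] [0.0087 0.0345 0.044 ]
[0.6657 0.1745]
[0.6258 0.1715]
now grasp [0.4801 0.2815 0.3176] yaw 94.2 t 23.7 gap 0.44 F [-0.5  0.1  0.3] ff 0.0 j6 -1.31
roll -0.0 shift [-177.3 -120.3   -2.6] len 214.0
roll -0.0 shift [-2.00e-01  1.00e-01  1.07e+02] len 107.0
```

View pics/wrist2.png

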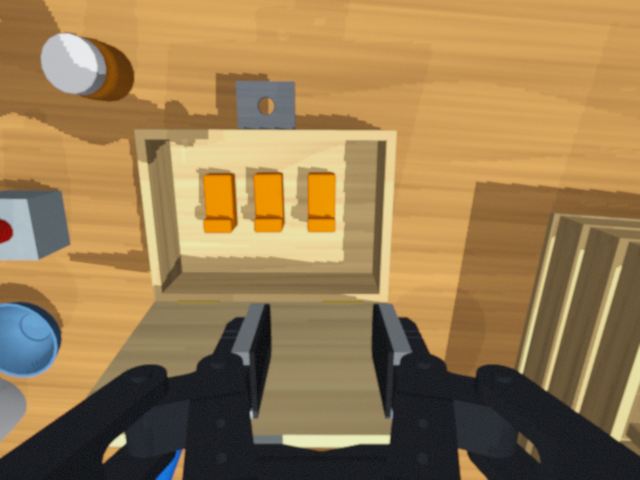

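All three feet lie flat in the tote, at (219,202), (268,201) and (321,201). Next I go over the lid and come down behind it.

```bash
python3 -m handwheel '[0,-40,0,0,0,-40,0,0,0,-40,0,0,-45,0,0,0,-45,0,0,0,-45,0,0,0,-42,0,0,0,0,0,0,0]' 0
python3 -m handwheel '[0,0,30,0,0,0,30,0,0,0,30,0,0,0,15,0,0,0,0,0,0,0,0,0]'
python3 p.py .6657 .1745 .213 94.2
```

```text
time_s: 24.7
ee_pos: [0.6683, 0.1746, 0.4695]
tool_rot: [0.113, -3.135, 0.001]
force: [-0.6, 0.3, -0.8]
finger_gap: 0.001
finger_force: 0.0
time_s: 25.45
ee_pos: [0.6664, 0.1751, 0.3698]
tool_rot: [-0.115, 3.138, 0.0]
force: [0.2, -0.3, 0.3]
finger_gap: 0.001
finger_force: 0.0
now grasp [0.6667 0.1751 0.2148] yaw 94.2 t 25.45 gap 0.001 F [ 0.2 -0.3  0.3] ff 0.0 j6 -1.55
roll -0.0 shift [ 1.1 -0.5  1.8] len 2.0
```

```bash
python3 - <<'E'
from h import *
im,d,K,W=cap('top'); X=cloud(d,K,W)
hsv=cv2.cvtColor(im,cv2.COLOR_BGR2HSV)
m=(X[...,2]>.1)&(X[...,2]<.245)&(X[...,1]>.2)&(X[...,1]<.36)&(X[...,0]>.52)&(X[...,0]<.68)
P=X[m]; t=np.radians(4.2); q=(P[:,:2]-[.4959,.2342])@np.array([[np.cos(t),-np.sin(t)],[np.sin(t),np.cos(t)]])
print(len(P)); th=np.degrees(np.arctan2(P[:,2]-.07,-(q[:,0]-.08))); print(np.percentile(th,[5,25,50,75,95]).round(1), P[:,2].max())
im,d,K,W=cap('side'); cv2.imwrite('pics/side2.png',im[40:320,140:480])
E
```

```text
0Traceback (most recent call last):
  File "<stdin>", line 6, in <module>
    return _quantile_unchecked(
        a, q, axis, out, overwrite_input, method, keepdims, weights)
    return _ureduce(a,
                    func=_quantile_ureduce_func,
    ...<5 lines>...
                    overwrite_input=overwrite_input,
                    method=method)
    r = func(a, **kwargs)
    result = _quantile(arr,
                       quantiles=q,
    ...<2 lines>...
                       out=out,
                       weights=wgt)
    slices_having_nans = np.isnan(arr[-1, ...])
                                  ~~~^^^^^^^^^
IndexError: index -1 is out of bounds for axis 0 with size 0
```

```bash
python3 -m handwheel '[15,0,0,0,15,0,0,0,15,0,0,0]'
python3 -m handwheel '[15,0,-3,0,15,0,-4,0,15,0,-4,0]'
python3 -m handwheel '[15,0,4,0,16,0,4,0,16,0,5,0,0,0,0,0]'
python3 - <<'E'
from h import *
T=T_tool(); o=manip.get_obs(); p=T[:3,3]+T[:3,:3]@[0,0,.173]; t=np.radians(4.2); A=np.array([[np.cos(t),-np.sin(t)],[np.sin(t),np.cos(t)]])
print('tip tote',((p[:2]-[.4959,.2342])@A).round(4),p[2].round(4),o['force'].round(1))
im,d,K,W=cap('side'); cv2.imwrite('pics/side3.png',im[20:320,140:480])
E
```

```text
time_s: 25.88
ee_pos: [0.6213, 0.1717, 0.3704]
tool_rot: [-0.115, 3.136, 0.0]
force: [3.0, -0.1, 2.1]
finger_gap: -0.002
finger_force: 0.0
time_s: 26.25
ee_pos: [0.5764, 0.1683, 0.3806]
tool_rot: [-0.115, 3.136, 0.0]
force: [5.0, -0.2, -2.3]
finger_gap: -0.004
finger_force: 2.0
time_s: 26.75
ee_pos: [0.5279, 0.165, 0.367]
tool_rot: [0.115, -3.136, 0.0]
force: [-0.1, -0.0, 0.3]
finger_gap: 0.005
finger_force: 0.0
tip tote [ 0.0263 -0.0714] 0.194 [-0.1 -0.   0.3]
```

View pics/side3.png

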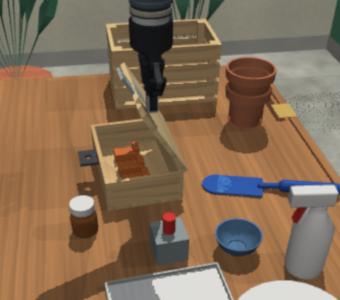

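The lid is past upright, leaning towards shut at about 60° (edge near (122,70) in the crop), with the fingertips behind and above it. I'll continue along the arc.

```bash
python3 -m handwheel '[13,0,7,0,13,0,9,0,12,0,11,0,9,0,13,0]'
python3 -m handwheel '[9,0,14,0,8,0,14,0,5,0,14,0,4,0,13,0]'
python3 -m handwheel '[2,0,10,0,1,0,8,0,0,0,4,0,0,0,0,0]'
python3 - <<'E'
from h import *
T=T_tool(); o=manip.get_obs(); p=T[:3,3]+T[:3,:3]@[0,0,.173]; t=np.radians(4.2); A=np.array([[np.cos(t),-np.sin(t)],[np.sin(t),np.cos(t)]])
print('tip tote',((p[:2]-[.4959,.2342])@A).round(4),p[2].round(4),o['force'].round(1))
E
```

```text
time_s: 27.3
ee_pos: [0.4828, 0.1616, 0.3275]
tool_rot: [-0.115, 3.139, 0.0]
force: [0.2, 0.3, 4.3]
finger_gap: 0.004
finger_force: 1.8
time_s: 27.8
ee_pos: [0.457, 0.1598, 0.2719]
tool_rot: [-0.115, 3.139, 0.0]
force: [0.6, 0.6, 3.0]
finger_gap: 0.0
finger_force: 1.5
time_s: 28.3
ee_pos: [0.454, 0.1596, 0.2531]
tool_rot: [-0.115, 3.137, 0.0]
force: [-4.9, -0.1, 32.7]
finger_gap: -0.001
finger_force: 16.5
tip tote [-0.0469 -0.0713] 0.0801 [-4.9 -0.1 32.7]
```

```bash
python3 -m handwheel '[0,0,-30,0,0,0,-40,0,0,0,-35,0,50,23,0,0,0,23,0,0,0,16,0,0,0,0,0,0,0,0,0,0]'
python3 - <<'E'
from h import *
T=T_tool(); print(T.round(4)); im,d,K,W=cap('wrist'); cv2.imwrite('pics/tab.png',im); np.savez('tab.npz',im=im,d=d,K=K,W=W,T=T)
E
python3 p.py .396 .2265 .201 94.2
```

```text
time_s: 29.3
ee_pos: [0.3998, 0.2174, 0.3544]
tool_rot: [0.115, -3.139, 0.001]
force: [-0.6, 0.2, 0.8]
finger_gap: 0.0
finger_force: 0.0
[[-9.973e-01 -7.330e-02 -6.000e-04  3.998e-01]
 [-7.330e-02  9.973e-01 -5.000e-04  2.174e-01]
 [ 7.000e-04 -5.000e-04 -1.000e+00  3.544e-01]
 [ 0.000e+00  0.000e+00  0.000e+00  1.000e+00]]
now grasp [0.3997 0.2171 0.1994] yaw 94.17 t 29.35 gap -0.002 F [-0.6  0.1 -0.5] ff 0.0 j6 -1.39
roll -0.001 shift [ 3.   9.6 -1.6] len 10.0
```

View pics/tab.png

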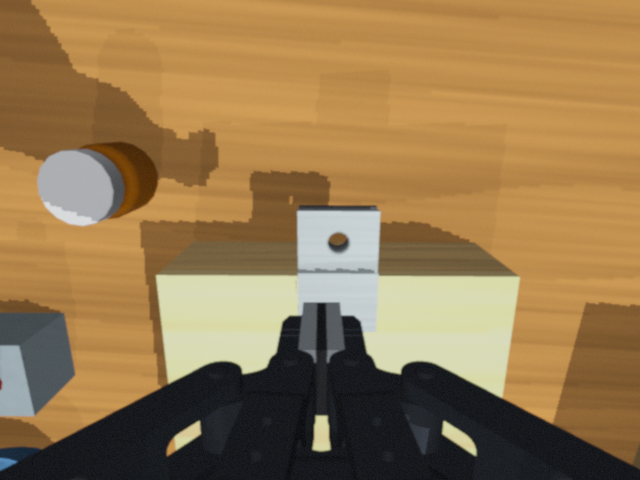

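The lid is shut with the tab lying flat; its hole is at about (338,242). Now the same view over the pin.

```bash
cat > hole.py <<'E'
from h import *
def px2w(u,v,K,W,z):
    r=W[:3,:3]@np.array([(u-K[0,2])/K[0,0],-(v-K[1,2])/K[1,1],-1]); return W[:3,3]+r*(z-W[2,3])/r[2]
if __name__=='__main__':
    f=np.load('tab.npz'); im,d,K,W=[f[k] for k in('im','d','K','W')]
    X=cloud(d,K,W); print('tab z',np.nanmedian(X[215:230,305:330,2]),np.nanmedian(X[230:255,355:372,2]),'lid z',np.nanmedian(X[290:330,200:280,2]))
    g=im[225:262,318:360]; hsv=cv2.cvtColor(g,cv2.COLOR_BGR2HSV); m=((hsv[...,2]<150)).astype(np.uint8)
    n,l,s,c=cv2.connectedComponentsWithStats(m); i=1+s[1:,4].argmax(); cn,_=cv2.findContours((l==i).astype(np.uint8),0,1); e=cv2.fitEllipse(cn[0])
    print(s[i],c[i]+[318,225],e); u,v=c[i]+[318,225]
    print('tab hole',px2w(u,v,K,W,.076).round(4))
E
python3 hole.py; python3 p.py .396 .2265 .212 94.2 .526 -.023 .212 94.2
```

```text
tab z 0.07663613767229571 0.07663829529867615 lid z 0.08061138755281572
[ 10   8  21  20 335] [338.14328358 242.34626866] ((20.130895614624023, 17.35995864868164), (19.26637840270996, 20.317094802856445), 80.02800750732422)
tab hole [0.3956 0.2285 0.076 ]
now grasp [0.3997 0.2171 0.1994] yaw 94.17 t 29.35 gap -0.002 F [-0.6  0.1 -0.5] ff 0.0 j6 -1.39
roll -0.001 shift [  3.    9.6 -12.6] len 16.0
roll -0.0 shift [-111.4 -258.4    0. ] len 281.0
```

```bash
python3 -m handwheel '[-18,-41,-2,0,-18,-42,-2,0,-18,-42,-2,0,-18,-42,-2,0,-18,-42,-2,0,-18,-40,-2,0,0,0,0,0,0,0,0,0]'
python3 - <<'E'
from hole import *
T=T_tool(); print(T.round(4)); im,d,K,W=cap('wrist'); cv2.imwrite('pics/pin.png',im); np.savez('pin.npz',im=im,d=d,K=K,W=W,T=T)
X=cloud(d,K,W); hsv=cv2.cvtColor(im,cv2.COLOR_BGR2HSV); red=((hsv[...,0]<6)|(hsv[...,0]>172))&(hsv[...,1]>120)
top=red&(abs(X[...,2]-.0893)<.004)&(abs(X[...,0]-.525)<.03)&(abs(X[...,1]+.023)<.03)
print(top.sum(),np.median(X[top][:,2])); P=X[top]
cn,_=cv2.findContours(top.astype(np.uint8),0,1); c=max(cn,key=cv2.contourArea); e=cv2.fitEllipse(c); print(e,'pin',px2w(*e[0],K,W,.089).round(4), cv2.minEnclosingCircle((P[:,:2]*1000).astype(np.float32)), P.mean(0))
# stand outline at z=.055
st=(abs(X[...,2]-.0555)<.003)&(abs(X[...,0]-.525)<.06)&(abs(X[...,1]+.023)<.06); print('stand',cv2.minAreaRect((X[st][:,:2]*1000).astype(np.float32)))
E
python3 p.py .526 -.023 .212 94.2
```

```text
time_s: 30.35
ee_pos: [0.5247, -0.0232, 0.3662]
tool_rot: [0.113, -3.138, -0.001]
force: [-0.7, -0.1, -0.5]
finger_gap: -0.002
finger_force: 0.0
[[-9.974e-01 -7.170e-02 -2.100e-03  5.247e-01]
 [-7.170e-02  9.974e-01  8.000e-04 -2.320e-02]
 [ 2.000e-03  9.000e-04 -1.000e+00  3.662e-01]
 [ 0.000e+00  0.000e+00  0.000e+00  1.000e+00]]
1090 0.0895644730193805
((321.82244873046875, 250.6887664794922), (36.14396286010742, 36.700706481933594), 31.6621150970459) pin [ 0.5259 -0.0214  0.089 ] ((526.312255859375, -21.415735244750977), 11.891615867614746) [ 0.52579855 -0.02144133  0.08951039]
stand ((526.4281616210938, -21.207611083984375), (60.458274841308594, 60.1746711730957), 3.894716739654541)
now grasp [ 0.5241 -0.0224  0.2112] yaw 94.18 t 30.4 gap 0.003 F [ 0.5 -0.2 -0.2] ff 0.0 j6 -1.9
roll -0.0 shift [-1.8 -0.7 -0.8] len 2.0
```

View pics/pin.png

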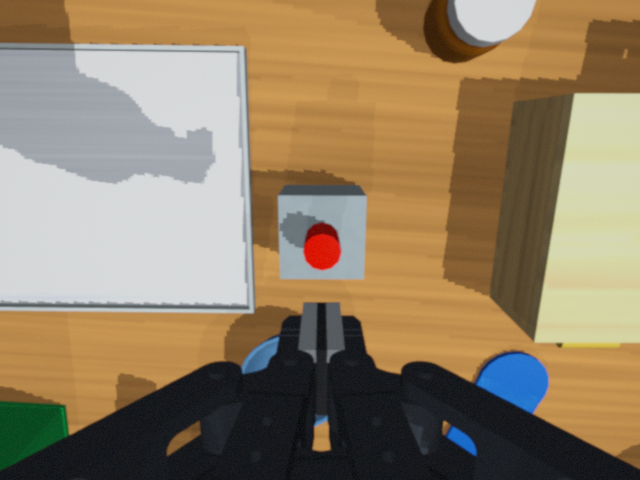

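The red head is at (322,246) on the grey stand, nothing in the way. Grasp it.

```bash
python3 p.py .526 -.0214 .077 94.2; python3 -m handwheel '[-2,1,0,0,0,0,0,0,0,0,30,0,0,0,40,0,0,0,35,0,0,0,18,0,0,0,10,0,0,0,0,0]' 0.6 40
python3 p.py .526 -.0214 .077 94.2
```

```text
now grasp [ 0.5241 -0.0224  0.2112] yaw 94.18 t 30.4 gap 0.003 F [ 0.5 -0.2 -0.2] ff 0.0 j6 -1.9
roll -0.0 shift [ -2.2   0.7 134.2] len 134.0
time_s: 31.4
ee_pos: [0.5272, -0.0214, 0.2334]
tool_rot: [0.116, -3.139, -0.0]
force: [-0.7, 1.2, 0.3]
finger_gap: 0.598
finger_force: 0.0
now grasp [ 0.527  -0.0214  0.0784] yaw 94.22 t 31.4 gap 0.598 F [-0.7  1.2  0.3] ff 0.0 j6 -1.9
roll 0.0 shift [1.  0.  1.4] len 2.0
```

```bash
python3 -m handwheel '[1,0,1,0,0,0,0,0,0,0,0,0,0,0,0,0,0,0,0,0,0,0,0,0]' 0 40; python3 p.py .526 -.0214 .077 94.2
python3 -m handwheel '[0,0,-15,0,0,0,-20,0,0,0,-30,0,0,0,-30,0,0,0,-30,0,0,0,0,0,0,0,0,0]'
python3 p.py .3955 .2285 .200 94.2
python3 - <<'E'
from h import *
for n in('wrist','side'):
    im,d,K,W=cap(n); cv2.imwrite(f'pics/g_{n}.png',im)
a=cv2.imread('pics/g_wrist.png')[180:480,170:470]; b=cv2.imread('pics/g_side.png')[90:340,180:480]
cv2.imwrite('pics/g.png',np.hstack([cv2.resize(a,(400,400)),cv2.resize(b,(400,400))]))
E
```

```text
time_s: 32.15
ee_pos: [0.5264, -0.0218, 0.2336]
tool_rot: [-0.115, 3.138, -0.0]
force: [-1.4, 0.6, 6.5]
finger_gap: 0.267
finger_force: 39.2
now grasp [ 0.5266 -0.0218  0.0786] yaw 94.19 t 32.15 gap 0.267 F [-1.4  0.6  6.5] ff 39.2 j6 -1.9
roll -0.0 shift [0.6 0.4 1.6] len 2.0
time_s: 33.02
ee_pos: [0.5257, -0.0217, 0.3574]
tool_rot: [0.115, -3.139, -0.0]
force: [-0.6, -0.3, -0.5]
finger_gap: 0.27
finger_force: 39.2
now grasp [ 0.5255 -0.0216  0.2024] yaw 94.19 t 33.02 gap 0.27 F [-0.6 -0.3 -0.5] ff 39.2 j6 -1.9
roll -0.0 shift [111.4 259.    2.6] len 282.0
```

View pics/g.png

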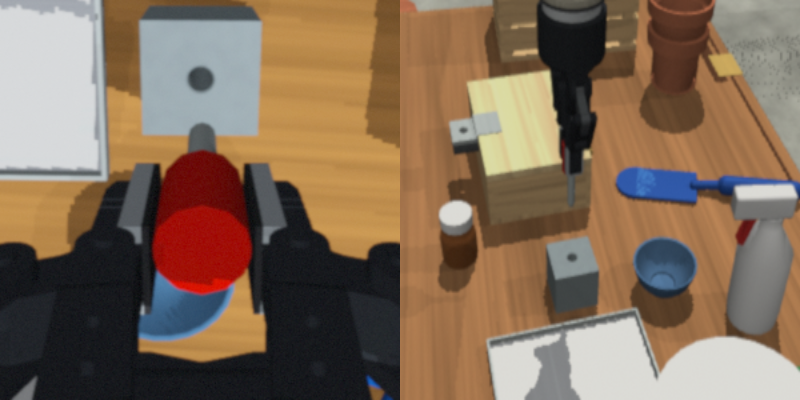

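The pin is held upright by its head, and the stand hole is empty. Now I bring it above the tab.

```bash
python3 -m handwheel '[18,43,0,0,18,43,0,0,18,43,0,0,19,43,0,0,19,43,0,0,19,44,0,0,0,0,0,0,0,0,0,0]'
python3 p.py .396 .2282 .168 94.2
```

```text
time_s: 34.12
ee_pos: [0.3966, 0.2283, 0.3571]
tool_rot: [0.116, -3.138, 0.001]
force: [-0.7, 0.3, -0.8]
finger_gap: 0.263
finger_force: 39.5
now grasp [0.3965 0.2282 0.2021] yaw 94.25 t 34.12 gap 0.263 F [-0.7  0.3 -0.8] ff 39.5 j6 -1.37
roll 0.001 shift [ 0.4  0.  34.1] len 34.0
```

```bash
python3 -m handwheel '[0,0,20,0,0,0,14,0,0,0,0,0,0,0,0,0]'
python3 - <<'E'
from hole import *
im,d,K,W=cap('wrist'); o=manip.get_obs(); print(o['ee_pos'].round(4))
def w2px(p): c=W[:3,:3].T@(np.array(p)-W[:3,3]); return K[0,0]*c[0]/-c[2]+K[0,2], K[1,1]*-c[1]/-c[2]+K[1,2]
u,v=w2px([.3956,.2285,.076]); print('hole px pred',u,v,'tip px pred',w2px([.3956,.2285,.096]))
im2,_,K2,W2=cap('side'); 
def w2px2(p): c=W2[:3,:3].T@(np.array(p)-W2[:3,3]); return K2[0,0]*c[0]/-c[2]+K2[0,2], K2[1,1]*-c[1]/-c[2]+K2[1,2]
a,b=map(int,w2px2([.3956,.2285,.09])); print(a,b)
A=im[int(v)-60:int(v)+60,int(u)-60:int(u)+60]; B=im2[b-40:b+40,a-40:a+40]
cv2.imwrite('pics/ins.png',np.hstack([cv2.resize(A,(400,400),interpolation=2),cv2.resize(B,(400,400),interpolation=2)]))
E
python3 p.py .396 .2282 .168 94.2
```

```text
time_s: 34.62
ee_pos: [0.3973, 0.2278, 0.3239]
tool_rot: [-0.112, 3.139, -0.0]
force: [0.0, -0.2, -0.4]
finger_gap: 0.269
finger_force: 39.5
[0.3972 0.2279 0.3241]
hole px pred 320.95458892348046 259.55132380835335 tip px pred (np.float64(320.9288203678718), np.float64(271.7267732134222))
226 165
now grasp [0.3973 0.2281 0.1692] yaw 94.14 t 34.73 gap 0.267 F [-0.7  0.2  0.2] ff 39.5 j6 -1.37
roll -0.001 shift [1.3 0.2 1.2] len 2.0
```

View pics/ins.png

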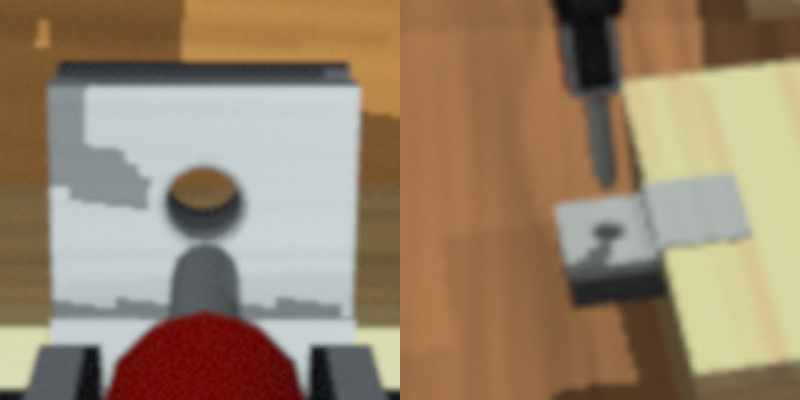

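Sideways the pin lines up with the hole (both at column 205 in the left crop). Fore and aft it is about 2 mm short towards the lid, judging by both views and the pose. I'll shift 2 mm along tool x and insert gently.

```bash
python3 -m handwheel '[2,0,0,0,0,0,5,0,0,0,8,0,0,0,6,0,0,0,0,0]'; python3 p.py .396 .2282 .147 94.2
python3 -m handwheel '[0,0,4,0,0,0,4,0,0,0,4,0,0,0,0,0]'; python3 p.py .396 .2282 .147 94.2
```

```text
time_s: 35.35
ee_pos: [0.3944, 0.2283, 0.304]
tool_rot: [0.115, -3.138, 0.001]
force: [-0.8, 0.2, -0.9]
finger_gap: 0.27
finger_force: 39.5
now grasp [0.3941 0.2282 0.149 ] yaw 94.2 t 35.35 gap 0.27 F [-0.8  0.2 -0.9] ff 39.5 j6 -1.37
roll -0.0 shift [-1.9 -0.1  2. ] len 3.0
time_s: 35.85
ee_pos: [0.3946, 0.2283, 0.2924]
tool_rot: [0.115, -3.139, 0.0]
force: [-0.4, 0.5, -0.8]
finger_gap: 0.265
finger_force: 39.4
now grasp [0.3945 0.2282 0.1374] yaw 94.2 t 35.85 gap 0.265 F [-0.4  0.5 -0.8] ff 39.4 j6 -1.37
roll -0.0 shift [-1.5 -0.1 -9.6] len 10.0
```

```bash
python3 -m handwheel '[0,0,4,0,0,0,4,0,0,0,4,0,0,0,4,0,0,0,0,0]'; python3 -m handwheel '[0,0,5,0,0,0,5,0,0,0,4,0,0,0,0,0]'; python3 p.py .396 .2282 .0996 94.2
```

```text
time_s: 36.48
ee_pos: [0.3946, 0.2283, 0.2764]
tool_rot: [0.115, -3.139, 0.0]
force: [0.2, 0.0, -0.3]
finger_gap: 0.27
finger_force: 39.4
time_s: 36.98
ee_pos: [0.3945, 0.2283, 0.2623]
tool_rot: [0.115, -3.139, 0.0]
force: [0.6, -0.0, -0.6]
finger_gap: 0.265
finger_force: 39.4
now grasp [0.3944 0.2282 0.1073] yaw 94.2 t 36.98 gap 0.265 F [ 0.6 -0.  -0.6] ff 39.4 j6 -1.37
roll -0.0 shift [-1.6 -0.1  7.7] len 8.0
```

```bash
python3 -m handwheel '[0,0,4,0,0,0,3,0,0,0,2,0,0,0,0,0]'; python3 p.py .396 .2282 .0996 94.2
python3 -m handwheel '[0,0,0,0,0,0,0,0,0,0,0,0]' 0.5
python3 -m handwheel '[0,0,-10,0,0,0,-30,0,0,0,-40,0,0,0,-40,0,0,0,-40,0,0,0,-40,0,-40,0,0,0,0,0,0,0]'
python3 - <<'E'
from hole import *
im,d,K,W=cap('wrist'); X=cloud(d,K,W); hsv=cv2.cvtColor(im,cv2.COLOR_BGR2HSV); red=((hsv[...,0]<6)|(hsv[...,0]>172))&(hsv[...,1]>120)&(np.hypot(X[...,0]-.3955,X[...,1]-.228)<.05)
top=red&(X[...,2]>np.nanpercentile(X[red][:,2],95)-.003); print(top.sum(),X[top].mean(0).round(4),np.nanpercentile(X[red][:,2],95))
im2,_,_,_=cap('side'); im3,_,_,_=cap('top')
cv2.imwrite('pics/end.png',np.hstack([cv2.resize(im,(400,300)),cv2.resize(im2[60:360,80:480],(400,300))]))
cv2.imwrite('pics/end3.png',im3); print(manip.get_obs()['ee_pos'],manip.get_obs()['force'].round(1))
E
```

```text
time_s: 37.48
ee_pos: [0.3944, 0.2283, 0.2545]
tool_rot: [-0.115, 3.139, 0.0]
force: [-1.1, -0.6, 8.6]
finger_gap: 0.268
finger_force: 40.4
now grasp [0.3945 0.2283 0.0995] yaw 94.2 t 37.48 gap 0.268 F [-1.1 -0.6  8.6] ff 40.4 j6 -1.37
roll -0.0 shift [-1.5 -0.2 -0.1] len 2.0
time_s: 37.85
ee_pos: [0.3946, 0.2283, 0.2536]
tool_rot: [0.115, -3.139, 0.0]
force: [-0.4, 0.3, 0.1]
finger_gap: 0.506
finger_force: 0.0
time_s: 38.85
ee_pos: [0.4363, 0.2312, 0.4552]
tool_rot: [-0.113, 3.135, 0.001]
force: [-0.8, -0.8, 0.2]
finger_gap: 0.501
finger_force: 0.0
716 [0.3936 0.229  0.111 ] 0.1118986055788619
[0.43349481 0.23100498 0.45333179] [-0.1  0.1 -0.7]
```

View pics/end.png

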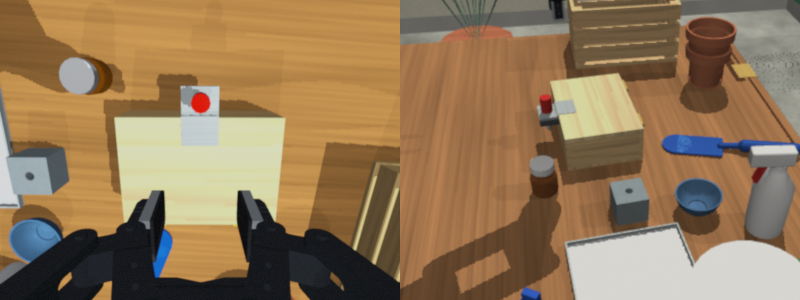

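The red head sits flat on the tab at (201,102) in the left view. Its top is at about 0.111 m against 0.110 m for fully home. The lid is shut, the bystanders are in place and the gripper is clear.

```bash
python3 -c "
from plant import manip; print(manip.finish_job())"
```

```text
the job is handed in; nothing more can be done
None
```

I put the three orange feet present in the tote, shut the lid gently, pushed the pin fully home and released it, then handed the job in after about 39 s of robot time; the judge returned no verdict.

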